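# Set the screw-driven V-rest against its backlash and lay the square-bodied bar in it

### The job

First set the V-rest: with its knob wind the sliding V outwards, clearly past the index line (about one 5 mm tick or more), then wind it back inwards until its pointer stands on the line, so that the play of the screw is taken up on the inward side, and let go of the knob. Then lift the bar out of its rack (only its round ends can be got hold of there), lay it down on the open bench and let go, take it again by its square middle, so that the ends are free, and lay it in the rest with one round end cradled in each V and the square middle between the two Vs. Leave the rest as set and the other things on the bench where they are.

Things in the scene. Friction and masses are not known exactly. Their poses are not given: they have to be found in the camera images.
- rest: the V-rest: fixed grey base plate, 12 mm thick. Origin on the bench; y along slide and screw, +y is 'outwards' (from fixed V to sliding V to gearbox with knob), z up. The plate spans x -50..50, y -85..175 mm. Only the V-blocks (tops 51 mm above the bench), gearbox and knob rise over 33 mm. The bench in front of it (x -165..-75, y -80..80 mm) is clear.
- tail: the fixed V-block of the rest, at its -y end; axes as rest, origin on the bench under its groove. It carries the flat aluminium gauge arm (12 mm wide, top 19 mm above the bench) that runs along the -x side of the rest and bears the black index line. Its place along the slide differs a few mm from start to start.
- tail_v (a point): centre of the fixed V-groove, at the height of the axis of the bar's round end when it is cradled (40 mm above the bench); axes as rest. 90 degree groove along y; block 18 mm thick along y, groove mouth 50 mm wide, 62 mm over all.
- carriage_v (a point): the same point of the sliding V-block (the carriage), same size and axes. The pointer stands on the index line when this is 106 mm from tail_v along y. It starts 9 to 22 mm short of that. Stiff: it takes 5 N to slide it and it stays where the screw leaves it.
- pointer_tip (a point): tip of the carriage's black pointer, 3 mm wide, level with the groove's centre along y
- index_line (a point): middle of the black index line, 2.5 mm wide, on the gauge arm, 106 mm in +y from tail_v. Finer grey ticks stand each 5 mm to either side of it.
- nut_mid (a point): middle of the brass feed nut, which the knob drives. It lies between two lugs of the carriage with 6 mm of play in all: its y from carriage_v is 22 mm in mid-play, 25 mm when it pushes the carriage outwards, 19 mm when it pushes it inwards (play taken up on the inward side).
- knob (a joint): angle of the knob (rad), 0 at the start, grows counter-clockwise seen from above. Each rad moves the nut 12 mm; counter-clockwise is outwards (+y). Range -1.2 to 3.6. Friction 0.05 Nm, about 0.11 Nm when it pushes the carriage. It stays where it is left.
- knob_grip (a point): point on the knob's vertical axis at the height to grip (72 mm above the bench). The knob is a black bar 54 mm long, 14 mm wide, 26 mm high (59 to 85 mm above the bench) on a round flange; the bar runs along this point's x axis, which turns with the knob.
- bar: loose steel bar, 144 mm long, 0.24 kg: square middle 30 x 30 mm, 80 mm long, and a round end of 20 mm diameter, 32 mm long, on each side. Origin at its centre, y along its length. Lying on the bench its axis is 15 mm up, in the rack and in the rest 40 mm.
- rack: fixed storage rack of the bar, origin on the bench under the bar's middle, y along the bar. Two cheeks 56 mm long, 64 mm high, stand 4 mm beside the bar's square middle: no room for fingers. The bar sticks out 44 mm at each end, its round part being the last 32 mm, free all round.
- ball_joint: black forged ball joint, about 114 x 176 x 110 mm, at the back of the bench (bystander, leave alone)
- tape_roll: tan tape roll lying flat, 89 mm across, 19 high, behind the V-rest (bystander, leave alone)
- grease_tube: white grease tube with red cap, 57 x 150 x 40 mm, back right (bystander, leave alone)
- mallet: small rubber mallet, 284 mm long, back left (bystander, leave alone)
- paint_jar: paint jar, 56 mm across, 66 high, to the left of the V-rest (bystander, leave alone)
- rubber_boot: black rubber dust boot, 45 mm across, 22 high, between rack and V-rest (bystander, leave alone)
- marker: paint marker, 138 mm long, 18 thick, in front of the rack (bystander, leave alone)
Mind the look-alikes: they are no part of the job. Several things have the shape of the bar; the one meant has the colours described above.

How it is judged:
By the outcome, as a careful person would: the job done as asked, in the order asked, and still so for the second after the job is handed in, with the robot touching nothing.
It also fails if it takes over 61 s, if anything falls off the work surface, if the arm or the gripper's body presses on something with over 40 N, if the wrist force passes 120 N, or if a joint passes its speed limit or range.

### The arm

A 7-joint arm with a two-finger parallel gripper is mounted at the origin on a cart in front of the work surface, level with it; the furniture and walls round the work are solid. World frame = base frame: x ahead of the robot, y to its left, z up, the work surface at z = 0. Lengths are in m, angles in rad, forces in N, time in s.
With the tool pointing down it reaches from about 0.425 to 0.825 m from the base axis. Payload 3.6 kg.
Tool frame: the origin (TCP) lies midway between the tips of the shut fingers; the grasp point (between the pads) lies 19 mm behind it; z points along the fingers, y is the direction in which the jaws open and shut (so a half turn about z gives the same grasp; the last joint's range is limited). The gripper opens to 85 mm and grips with 20 to 120 N. Pads are 22 mm wide; open, the fingers measure 114 mm over their backs; the gripper's body (76 mm by 85 mm) begins 54 mm behind the grasp point. The pads swing forward as they close: fully open they stand 13 mm farther back than shut.
Start: joints at [-1.161, 0.615, -0.013, 1.423, 0.008, 1.103, -0.04], TCP at [0.274, 0.589, 0.231] pointing down, gripper open.
Joint ranges: [-3.12, 3.12], [-0.3, 2.06], [-1.34, 1.32], [0.26, 2.42], [-1.36, 4.5], [0.01, 1.98], [-2.84, 2.84]. Speed limits (rad/s): [2.79, 2.79, 3.14, 3.14, 3.14, 3.14, 3.14].

### API

Orientations are given as a unit quaternion [x, y, z, w].
In Python, from cell import * gives the robot as it stands. The module is installed in compiled form; this text tells all that it offers.
- The arm moves only by the shell command python3 -m pendant 'ROWS' [FORCE]. ROWS is JSON, a list of rows, each a list of 7 numbers: the shift along the tool's x, y, z in cm, then the turn, a rotation vector about the tool's x, y, z in degrees, then the closure in counts, from 0 (fully open) to 255 (shut). In form: [[dx, dy, dz, ax, ay, az, gripper], ...]. A call has 1 to 8 rows; each row shifts and turns the pose as measured when the row begins, along the tool's axes as they then stand; what a row does not reach is not made up. A row lasts 1/12 s, in which the tool goes at most 41.7 mm and 7.16 degrees, less where a joint would pass 70% of its speed; a pose out of reach is approached as far as the arm can. A call is refused whole if a number of a shift passes 4.17 or a number of a turn 7.16, either way. A call with a gripper value outside its range is refused whole. The fingers move at their own pace and stop on an object; FORCE is the grip in N (left out, the last holds). Time passes only in rows, so rows that do not move let the fingers close. It gives the time, the measured TCP pose, the force and the opening at its end, in the units of the state.
- observe(): the state, without advancing time (a new reading comes with each control period).
- camera(name): name is "scene" or "top" or "wrist"; returns (picture, depth): 384x512x3 uint8, red, green, blue; 384x512 float32, m along the optical axis (not along the pixel's ray), 0 where there is no reading.
- calibration(name): a dict with "camera_matrix" (3x3 intrinsics, pixels), "R" (3x3) and "t" (3): a world point X has camera coordinates R X + t; the wrist camera has in their place "mount" (4x4, takes a point from camera to tool coordinates, whose origin is the TCP and whose axes are the flange's). Camera axes: x right, y down, z forward; pixel columns grow to the right and rows downward; lengths in m; the calibration is good to about 2 mm. A picture is of the moment at which its call begins: read the wrist's pose just before it. calibration takes no time and is no camera call.
- hand_in(): hands the job in, once; it reports no verdict.
Trained networks look in the newest picture that a camera, given by its name, has taken for a name from the list of things; names that differ only in an ending like _2 or _b are one class to them, and where a whole thing is asked for, a point or a joint stands for the part that bears it (a point fixed in the world has none). Each returns a list of dicts, best first, with "conf" (0 to 1); they miss things now and then, are a little off and sometimes report something else, mostly with a low value. They report only what shows in the picture. A call takes as long as a camera call. They do not tell look-alikes from the thing itself.
- find_in(camera, thing): "point" ([x, y, z] in m, in world coordinates, good to about 4 mm: the middle of the surface that is visible of it).
- masks_of(camera, thing): "pixels" (384x512 bool, what is visible of it).
The state is a dict: "t": time; "qpos": joint angles; "joint_vel": joint speeds; "tau": joint torques, N m; "tcp_pos": TCP position; "tcp_rot": TCP orientation; "wrist_force": force on the tool from outside, world axes, zero at the start; "torque": the same for the moment, N m; "opening": opening from 0.0 (shut) to 1.0 (fully open).
Only numpy, scipy, OpenCV 4.12 (cv2) and the standard library are available. Lean on these libraries where they do the work, as an engineer would, in place of code of your own. Each camera call takes 0.05 s, during which the arm holds its last target. There are 200 camera calls.

## Working session

There is one attempt and no reset: what is moved stays moved. The work goes in short steps, Python scripts to look and compute and a shell command to move; the robot and the scene stay as the last step left them, time stands still between calls to the robot, and variables do not carry over. Pictures are saved under pics/ and viewed, about 8 in all and at most 12, crops included, and the job is handed in when it is done.

```bash
mkdir -p pics
cat > h.py <<'E'
from cell import *
import numpy as np, cv2
from scipy.spatial.transform import Rotation as Ro
def save(n,img,s=1.0): cv2.imwrite('pics/'+n+'.png',cv2.resize(img[:,:,::-1],None,fx=s,fy=s,interpolation=cv2.INTER_CUBIC))
def ext(name):
    c=calibration(name);K=np.array(c['camera_matrix'])
    if name=='wrist':
        o=observe();M=np.array(c['mount']);T=np.eye(4);T[:3,:3]=Ro.from_quat(o['tcp_rot']).as_matrix();T[:3,3]=o['tcp_pos']
        W=T@M  # cam->world
        R=W[:3,:3].T;t=-R@W[:3,3]
    else: R=np.array(c['R']);t=np.array(c['t'])
    return K,R,t
def pix2w(E,u,v,z=None,d=None):
    K,R,t=E;r=np.linalg.inv(K)@np.array([u,v,1.]);C=-R.T@t;w=R.T@r
    return C+w*(d if d is not None else (z-C[2])/w[2])
def w2pix(E,X):
    K,R,t=E;p=K@(R@np.array(X)+t);return p[:2]/p[2]
E
python3 - <<'E'
from h import *
for n in('top','scene'):
    im,d=camera(n);save(n+'0',im,1.5);np.savez(n+'0',im=im,d=d)
for th in ['bar','rack','rest','tail','knob','carriage_v','knob_grip','marker','rubber_boot','paint_jar']:
    r=find_in('top',th);print(th,[(np.round(x['point'],3).tolist(),round(x['conf'],2),[int(q) for q in w2pix(ext('top'),x['point'])]) for x in r[:5]])
o=observe();print(o['t'],o['tcp_pos'],o['tcp_rot'],o['opening'])
E
```

```text
bar [([0.472, -0.205, 0.054], 0.81, [347, 211]), ([0.307, 0.192, 0.032], 0.74, [208, 265])]
rack []
rest [([0.6, 0.138, 0.013], 0.93, [229, 166])]
tail [([0.561, 0.038, 0.017], 0.9, [263, 179])]
knob [([0.731, 0.098, 0.018], 0.73, [244, 122]), ([0.597, 0.214, 0.056], 0.62, [202, 164]), ([0.321, -0.215, 0.016], 0.26, [347, 262])]
carriage_v [([0.596, 0.124, 0.035], 0.61, [234, 166])]
knob_grip [([0.597, 0.126, 0.035], 0.72, [233, 166]), ([0.596, 0.21, 0.056], 0.55, [203, 165])]
marker [([0.322, -0.215, 0.016], 0.68, [346, 262])]
rubber_boot [([0.575, -0.1, 0.011], 0.47, [309, 176]), ([0.598, 0.121, 0.034], 0.21, [235, 166])]
paint_jar [([0.46, 0.38, 0.065], 0.56, [141, 211])]
0.6 [0.27437683 0.58919825 0.23130046] [ 2.16195471e-01  9.76350100e-01 -3.32030929e-05 -1.65158647e-05] 0.9985769254187071
```

View pics/top0.png

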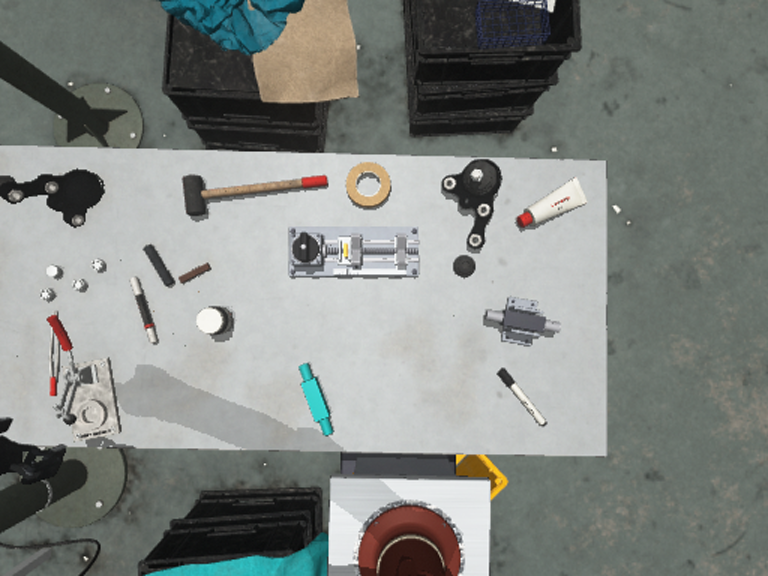

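View pics/scene0.png

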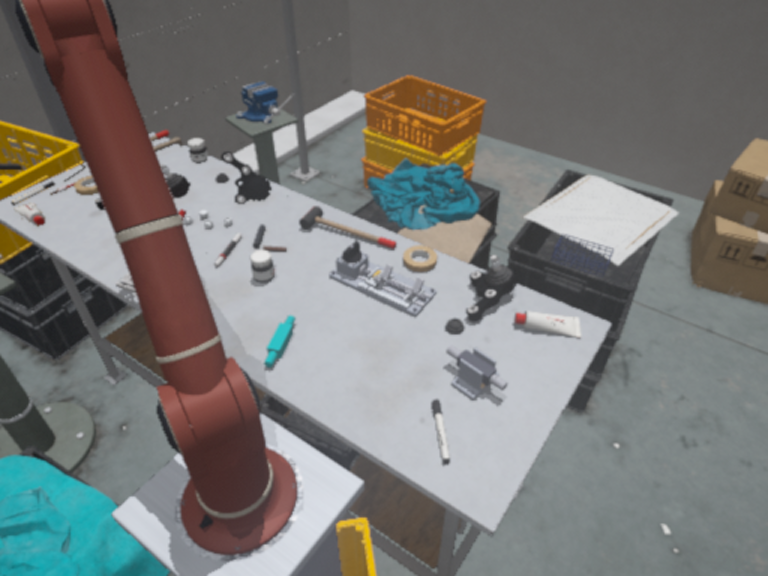

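Candidates for the bar: the grey steel one in the rack (521,321 in the enlarged top picture) and the teal one on the bench (316,398), which is a look-alike. I choose the steel one in the rack and will check it in a crop.

Run:
```python
from h import *
E=ext('top');im,d=camera('top')
a=cv2.resize(im[140:195,182:292],None,fx=6.9,fy=5.4*1.27,interpolation=cv2.INTER_CUBIC)
b=cv2.resize(im[190:235,305:395],None,fx=4.5,fy=4.5,interpolation=cv2.INTER_CUBIC)
b=cv2.copyMakeBorder(b,0,0,0,a.shape[1]-b.shape[1],cv2.BORDER_CONSTANT)
save('crop1',np.vstack([a,b]))
for th,i in(('rest',0),('bar',0),('knob_grip',1),('knob_grip',0)):
    r=masks_of('top',th)
    if len(r)<=i: print(th,'none');continue
    m=r[i]['pixels'];v,u=np.nonzero(m&(d>0))
    P=np.array([pix2w(E,x,y,d=d[y,x]) for x,y in zip(u,v)])
    z=P[:,2];print(th,len(P),'z',np.percentile(z,[5,50,95]).round(3))
    Q=P if th!='knob_grip' else P[z>0.07]
    if th=='bar':
        (c,s,ang)=cv2.minAreaRect(Q[:,:2].astype(np.float32)*1000);print('bar rect',c,s,ang)
        Q=P[(z>.035)&(z<.062)]
    if len(Q)>4:
        c,s,ang=cv2.minAreaRect(Q[:,:2].astype(np.float32)*1000);print(c,s,ang)
```

```text
rest 2315 z [0.009 0.016 0.065]
(598.3915405273438, 122.82405090332031) (97.17337799072266, 258.46380615234375) 1.4992061853408813
bar 396 z [0.047 0.054 0.058]
bar rect (467.8808288574219, -208.8466339111328) (140.25047302246094, 32.843441009521484) 80.91021728515625
(466.4306335449219, -208.60409545898438) (140.26708984375, 29.943260192871094) 81.10789489746094
knob_grip 144 z [0.007 0.017 0.023]
knob_grip 249 z [0.055 0.06  0.086]
(594.7305908203125, 211.3856964111328) (52.097808837890625, 12.65578556060791) 2.534536600112915
```

View pics/crop1.png

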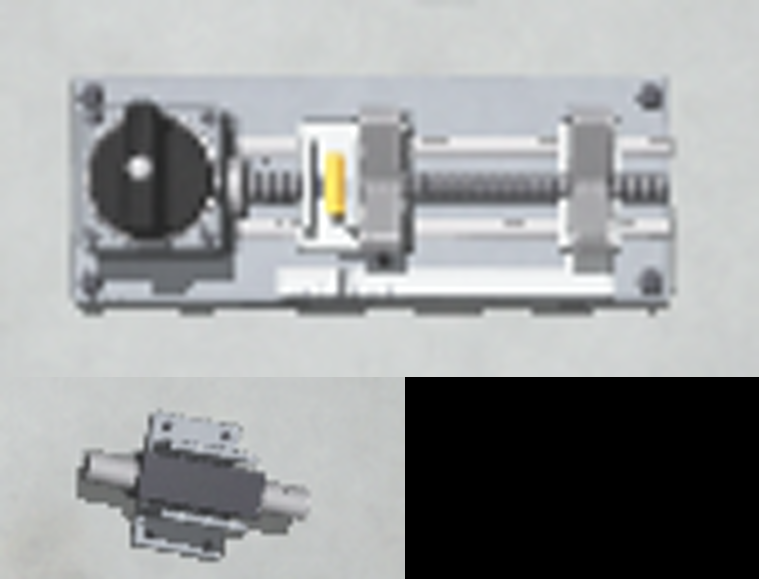

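The crop confirms a grey steel bar in the rack (lower panel, ends at 110,465 and 290,505). In the upper panel the knob is at (150,175), with the carriage pointer (383,262) about 17 mm short of the index line (341,280).

```bash
cat > plan.py <<'E'
from h import *
import sys
def plan(x,y,z,yaw,smax=4.0,amax=7.0):
    o=observe();p=np.array(o['tcp_pos']);R=Ro.from_quat(o['tcp_rot']);s=np.radians(yaw)
    Y=np.array([np.cos(s),np.sin(s),0]);Z=np.array([0,0,-1.]);T=Ro.from_matrix(np.c_[np.cross(Y,Z),Y,Z])
    D=np.array([x,y,z])-p;rv=(R.inv()*T).as_rotvec(degrees=True)
    n=max(1,int(np.ceil(max(np.linalg.norm(D)*100/smax,np.linalg.norm(rv)/amax))))
    print('n',n,'q7',round(o['qpos'][6],2),'t',round(o['t'],1))
    for i in range(n):
        Ri=R*Ro.from_rotvec(rv*i/n,degrees=True)
        print(np.r_[(Ri.inv().apply(D/n)*100).round(2),(rv/n).round(2)].tolist())
def st():
    o=observe();Y=Ro.from_quat(o['tcp_rot']).as_matrix();print('t%.2f'%o['t'],'tcp',np.round(o['tcp_pos'],4),'yaw %.2f'%np.degrees(np.arctan2(Y[1,1],Y[0,1])),'tilt',Y[:2,2].round(4),'F',np.round(o['wrist_force'],1),'tq',np.round(o['torque'],2),'op %.3f'%o['opening'],'q',np.round(o['qpos'],2))
if __name__=='__main__':
    st()
    if len(sys.argv)>4: plan(*map(float,sys.argv[1:]))
E
python3 plan.py 0.575 0.205 0.2 -87.5
```

```text
t0.85 tcp [0.2743 0.5893 0.2313] yaw 65.04 tilt [-0.0001  0.    ] F [-0.2 -0.4  0.2] tq [-0.    0.01 -0.03] op 1.003 q [-1.16  0.61 -0.01  1.42  0.01  1.1  -0.04]
n 22 q7 -0.04 t 0.8
[-1.98, -1.01, 0.14, -0.0, -0.0, 6.93]
[-2.08, -0.76, 0.14, -0.0, -0.0, 6.93]
[-2.16, -0.5, 0.14, -0.0, -0.0, 6.93]
[-2.2, -0.24, 0.14, -0.0, -0.0, 6.93]
[-2.22, 0.03, 0.14, -0.0, -0.0, 6.93]
[-2.2, 0.3, 0.14, -0.0, -0.0, 6.93]
[-2.15, 0.56, 0.14, -0.0, -0.0, 6.93]
[-2.06, 0.81, 0.14, -0.0, -0.0, 6.93]
[-1.95, 1.06, 0.14, -0.0, -0.0, 6.93]
[-1.81, 1.28, 0.14, -0.0, -0.0, 6.93]
[-1.64, 1.49, 0.14, -0.0, -0.0, 6.93]
[-1.45, 1.68, 0.14, -0.0, -0.0, 6.93]
[-1.23, 1.84, 0.14, -0.0, -0.0, 6.93]
[-1.0, 1.98, 0.14, -0.0, -0.0, 6.93]
[-0.76, 2.09, 0.14, -0.0, -0.0, 6.93]
[-0.5, 2.16, 0.14, -0.0, -0.0, 6.93]
[-0.23, 2.21, 0.14, -0.0, -0.0, 6.93]
[0.03, 2.22, 0.14, -0.0, -0.0, 6.93]
[0.3, 2.2, 0.14, -0.0, -0.0, 6.93]
[0.56, 2.14, 0.14, -0.0, -0.0, 6.93]
[0.82, 2.06, 0.14, -0.0, -0.0, 6.93]
[1.06, 1.95, 0.14, -0.0, -0.0, 6.93]
```

```bash
python3 -m pendant '[[-2,-1,0.1,0,0,7,0],[-2.1,-0.8,0.1,0,0,7,0],[-2.2,-0.5,0.1,0,0,7,0],[-2.2,-0.2,0.1,0,0,7,0],[-2.2,0,0.1,0,0,7,0],[-2.2,0.3,0.1,0,0,7,0],[-2.2,0.6,0.1,0,0,7,0],[-2.1,0.8,0.1,0,0,7,0]]' 60 >/dev/null
python3 -m pendant '[[-2,1.1,0.1,0,0,7,0],[-1.8,1.3,0.1,0,0,7,0],[-1.6,1.5,0.1,0,0,7,0],[-1.5,1.7,0.1,0,0,7,0],[-1.2,1.8,0.1,0,0,7,0],[-1,2,0.1,0,0,7,0],[-0.8,2.1,0.1,0,0,7,0],[-0.5,2.2,0.1,0,0,7,0]]' 
python3 plan.py 0.575 0.205 0.2 -87.5
python3 -c "
from h import *
print(np.round(calibration('wrist')['mount'],3),np.round(calibration('wrist')['camera_matrix'],0))"
```

```text
t: 2.18
tcp_pos: [0.4888, 0.298, 0.2139]
tcp_rot: [0.937, 0.349, 0.001, -0.007]
wrist_force: [0.7, -0.3, 0.2]
opening: 0.998
t2.18 tcp [0.4888 0.298  0.2139] yaw -49.20 tilt [-0.0029  0.013 ] F [ 0.7 -0.3  0.2] tq [-0.03 -0.01  0.04] op 0.998 q [-0.91  0.55  0.53  1.69 -0.34  0.98 -1.11]
n 6 q7 -1.11 t 2.2
[0.07, 2.11, 0.21, -0.13, -0.02, 6.38]
[0.31, 2.09, 0.21, -0.13, -0.02, 6.38]
[0.54, 2.04, 0.22, -0.13, -0.02, 6.38]
[0.76, 1.97, 0.22, -0.13, -0.02, 6.38]
[0.98, 1.87, 0.22, -0.13, -0.02, 6.38]
[1.18, 1.75, 0.23, -0.13, -0.02, 6.38]
[[ 0.001 -0.953 -0.302  0.078]
 [ 1.     0.     0.001  0.001]
 [-0.001 -0.302  0.953 -0.142]
 [ 0.     0.     0.     1.   ]] [[279.   0. 256.]
 [  0. 279. 193.]
 [  0.   0.   1.]]
```

```bash
python3 -m pendant '[[0.1,2.1,0.2,0,0,6.5,0],[0.3,2.1,0.2,0,0,6.5,0],[0.6,2,0.2,0,0,6.5,0],[0.8,2,0.2,0,0,6.5,0],[1,1.9,0.2,0,0,6.5,0],[1.2,1.8,0.2,-0.5,0,6.5,0],[0,0,0,0,0,0,0],[0,0,0,0,0,0,0]]' >/dev/null
python3 - <<'E'
from plan import *
st();E=ext('wrist');im,d=camera('wrist');save('w1',im,1.5);np.savez('w1',im=im,d=d,K=E[0],R=E[1],t=E[2])
for th in['knob_grip','carriage_v','pointer_tip','tail']:
    for r in masks_of('wrist',th)[:2]:
        m=r['pixels'];v,u=np.nonzero(m&(d>0));P=np.array([pix2w(E,x,y,d=d[y,x]) for x,y in zip(u,v)])
        print(th,round(r['conf'],2),len(P),P.mean(0).round(4),np.percentile(P[:,2],98).round(3))
        if th=='knob_grip':
            Q=P[P[:,2]>.077]
            if len(Q)>9:
                print(cv2.minAreaRect(Q[:,:2].astype(np.float32)*1000))
E
```

```text
t2.85 tcp [0.5811 0.1941 0.2011] yaw -90.67 tilt [0.0017 0.003 ] F [0.8 0.2 0.7] tq [ 0.02  0.   -0.05] op 1.003 q [-0.77  0.67  0.71  1.59 -0.49  1.06 -1.5 ]
knob_grip 0.75 1957 [0.5984 0.2116 0.0678] 0.084
((597.4349975585938, 212.77200317382812), (53.12097930908203, 14.259394645690918), 1.1270790100097656)
carriage_v 0.92 1968 [0.6007 0.1291 0.0313] 0.049
carriage_v 0.3 2281 [0.4686 0.3804 0.0481] 0.065
pointer_tip 0.65 1929 [0.6007 0.1291 0.0315] 0.049
tail 0.9 2715 [0.5834 0.0566 0.0267] 0.049
```

View pics/w1.png

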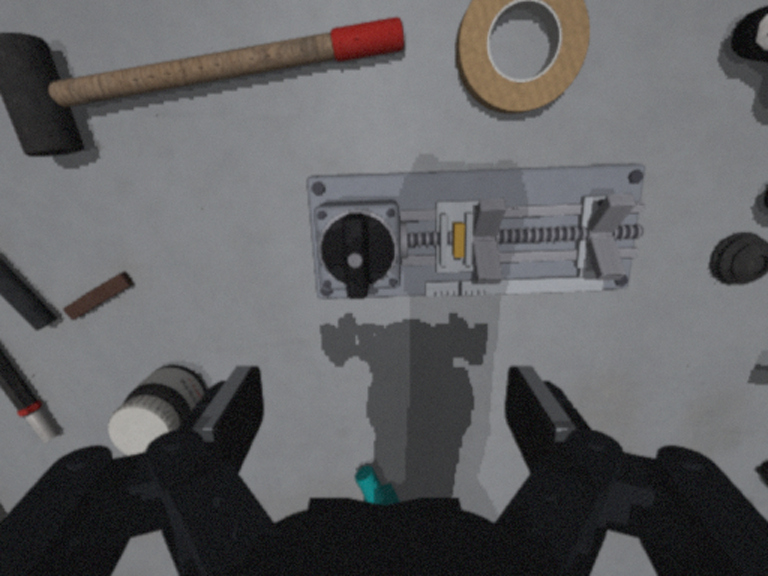

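The wrist view shows the knob at (357,245) with its bar along world x, and the index line at (460,289). I move onto the knob.

```bash
python3 -m pendant '[[0.6,-0.6,2,0,0,-1,0],[0.6,-0.7,2.5,0,0,-1,0],[0.4,-0.5,2.5,0,0,0,0],[0,0,1.5,0,0,0,0],[0,0,0,0,0,0,0]]' >/dev/null
python3 plan.py 0.5965 0.2125 0.064 -88.5
```

```text
t3.52 tcp [0.5965 0.2215 0.1169] yaw -87.80 tilt [0.0067 0.012 ] F [ 0.1 -0.4  0.6] tq [-0.02  0.06 -0.03] op 1.003 q [-0.74  0.79  0.63  1.61 -0.57  0.92 -1.43]
n 2 q7 -1.43 t 3.5
[-0.03, 0.48, 2.64, -0.34, -0.2, 0.35]
[-0.02, 0.47, 2.64, -0.34, -0.2, 0.35]
```

```bash
python3 -m pendant '[[0,0.4,2,-0.4,-0.2,0.4,0],[0,0.4,2,-0.4,-0.2,0.3,0],[0,0.1,1.2,0,0,0,0],[0,0,0,0,0,0,0]]' >/dev/null
python3 plan.py 0.5965 0.2125 0.064 -88.5
```

```text
t3.85 tcp [0.5973 0.2172 0.0661] yaw -88.12 tilt [0.0031 0.0018] F [-0.1 -0.4 -0.3] tq [-0.02  0.04 -0.  ] op 0.998 q [-0.72  0.85  0.59  1.65 -0.61  0.83 -1.4 ]
n 1 q7 -1.4 t 3.9
[-0.09, 0.47, 0.21, -0.1, -0.18, 0.38]
```

```bash
python3 -m pendant '[[0,0.5,0.1,0,-0.2,0.3,0],[0,0,0,0,0,0,255],[0,0,0,0,0,0,255],[0,0,0,0,0,0,255],[0,0,0,0,0,0,255],[0,0,0,0,0,0,255],[0,0,0,0,0,0,255],[0,0,0,0,0,0,255]]' 50 >/dev/null
python3 plan.py
```

```text
t4.52 tcp [0.6007 0.2132 0.0718] yaw -88.36 tilt [0.0087 0.0062] F [ 0.1 -0.5 -2.9] tq [-0.07 -0.01 -0.03] op 0.146 q [-0.71  0.84  0.6   1.64 -0.61  0.84 -1.4 ]
```

```bash
python3 -m pendant '[[-0.2,0,0,0,0,-5,255],[0,0,0,0,0,-6,255],[0,0,0,0,0,-6,255],[0,0,0,0,0,-6,255]]' >/dev/null
python3 plan.py
python3 -m pendant '[[0,0,0,0,0,-6,255],[0,0,0,0,0,-6,255],[0,0,0,0,0,-6,255],[0,0,0,0,0,-6,255],[0,0,0,0,0,-6,255]]' >/dev/null
python3 plan.py 0.597 0.2125 0.068 -35
```

```text
t4.85 tcp [0.6003 0.2148 0.0718] yaw -64.43 tilt [0.0133 0.0067] F [ 0.1  0.5 -0.6] tq [-0.    0.12 -0.09] op 0.147 q [-0.65  0.82  0.49  1.64 -0.5   0.79 -1.07]
t5.27 tcp [0.5988 0.2165 0.0718] yaw -33.02 tilt [0.0101 0.0093] F [ 0.4 -0.8  0.5] tq [ 0.11  0.24 -0.11] op 0.145 q [-0.57  0.79  0.34  1.64 -0.35  0.76 -0.65]
n 1 q7 -0.65 t 5.3
[-0.44, 0.06, 0.38, 0.18, -0.76, 1.98]
```

```bash
python3 -m pendant '[[-0.2,0,0,0,-0.3,-6,255],[-0.1,0,0,0,-0.3,-6,255],[-0.1,0,0,0,0,-6,255],[-0.1,0,0,0,0,-6,255],[0,0,0,0,0,-6,255],[0,0,0,0,0,-6,255]]' >/dev/null
python3 plan.py
python3 - <<'E'
from plan import *
E=ext('wrist');im,d=camera('wrist');save('w2',im,1.5);np.savez('w2',im=im,d=d)
for th in['carriage_v','tail']:
    for r in masks_of('wrist',th)[:1]:
        m=r['pixels'];v,u=np.nonzero(m&(d>0));P=np.array([pix2w(E,x,y,d=d[y,x]) for x,y in zip(u,v)])
        print(th,round(r['conf'],2),len(P),P.mean(0).round(4))
        Q=P[P[:,2]>.044];print('tops',len(Q),Q.mean(0).round(4),cv2.minAreaRect(Q[:,:2].astype(np.float32)*1000))
E
```

```text
t5.77 tcp [0.5962 0.2171 0.0718] yaw 4.69 tilt [0.0053 0.0073] F [-1.4  0.4 -0.1] tq [ 0.06  0.22 -0.11] op 0.147 q [-0.47  0.77  0.15  1.64 -0.17  0.74 -0.16]
carriage_v 0.76 856 [0.6051 0.1355 0.0334]
tops 4 [0.5992 0.1787 0.0792] ((602.6621704101562, 169.62179565429688), (3.9200847148895264, 73.16413879394531), 21.252506256103516)
tail 0.63 117 [0.5561 0.1595 0.0181]
tops 1 [0.5725 0.2211 0.1121] ((572.5372924804688, 221.10496520996094), (0.0, 0.0), 0.0)
```

View pics/w2.png

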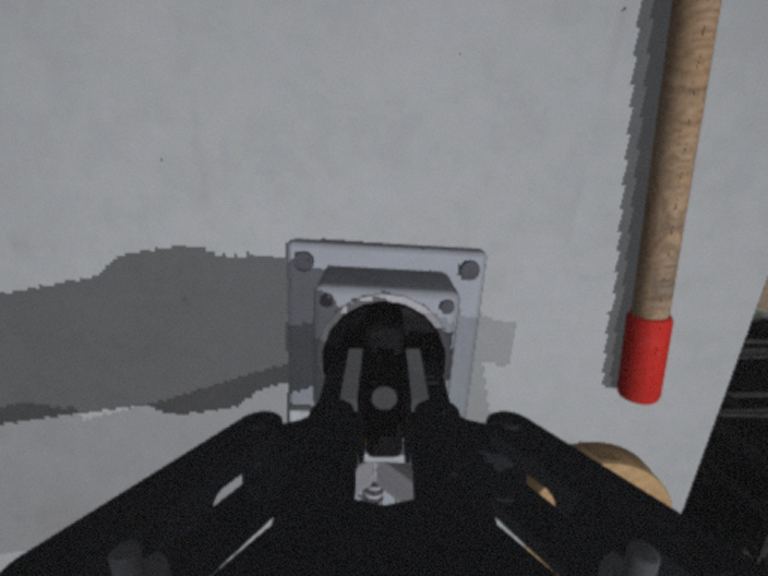

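Run:
```python
from plan import *
f=np.load('w1.npz');E=(f['K'],f['R'],f['t']);d=f['d'];im=f['im']
print('line',pix2w(E,306.7,192.7,z=.019))
v,u=np.nonzero(d>0);P=np.array([pix2w(E,x,y,d=d[y,x]) for x,y in zip(u,v)])
Q=P[(P[:,2]>.043)&(P[:,2]<.056)&(P[:,0]>.555)&(P[:,0]<.645)&(P[:,1]<.175)&(P[:,1]>.0)]
for lo,hi in((0,.08),(.09,.17)):
    q=Q[(Q[:,1]>lo)&(Q[:,1]<hi)];print(len(q),q.mean(0).round(4),cv2.minAreaRect(q[:,:2].astype(np.float32)*1000))
for n in('top','scene'):
    im,d=camera(n);E=ext(n);c=w2pix(E,[.58,.12,.03]).astype(int);print(n,c)
    w=(45,30) if n=='top' else (45,34)
    k=im[c[1]-w[1]:c[1]+w[1],c[0]-w[0]:c[0]+w[0]];globals()[n]=cv2.resize(k,(720,480 if n=='top' else 540),interpolation=cv2.INTER_CUBIC)
save('c2',cv2.resize(np.vstack([top,scene]),None,fx=.58,fy=.58,interpolation=cv2.INTER_AREA))
```

```text
line [0.55701136 0.13242289 0.019     ]
435 [0.6044 0.0295 0.0465] ((601.9365234375, 28.334808349609375), (61.65510559082031, 18.872142791748047), 1.5366747379302979)
405 [0.6021 0.1182 0.0465] ((599.5939331054688, 117.73441314697266), (62.062835693359375, 17.9030818939209), 1.3029981851577759)
top [235 172]
scene [251 186]
```

View pics/c2.png

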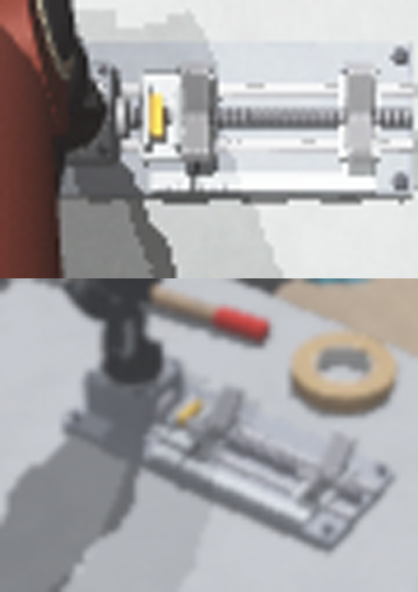

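The top crop shows the carriage pointer at (203,168) near the index line (193,182) and the gauge visible. I continue outwards and measure block separation in the top camera's depth.

```bash
cat > sep.py <<'E'
from plan import *
def sep(n='top',N=4):
    out=[]
    for _ in range(N):
        E=ext(n);im,d=camera(n);v,u=np.nonzero(d>0)
        r=np.linalg.inv(E[0])@np.vstack([u,v,np.ones_like(u)]);P=((E[1].T)@(r*d[v,u]-E[2][:,None])).T
        Q=P[(P[:,2]>.040)&(P[:,2]<.056)&(P[:,0]>.56)&(P[:,0]<.640)&(P[:,1]<.175)&(P[:,1]>.0)]
        k=Q[Q[:,1]>.09];k=k[(k[:,1]<np.median(k[:,1])+.014)]
        t=Q[Q[:,1]<.06]
        a=cv2.minAreaRect(k[:,:2].astype(np.float32)*1000);b=cv2.minAreaRect(t[:,:2].astype(np.float32)*1000)
        out.append([len(k),len(t),a[0][1]-b[0][1],(k[:,1].mean()-t[:,1].mean())*1000,*np.round(a[1]),*np.round(b[1])])
    print(np.round(np.array(out),1))
    return im
if __name__=='__main__': sep()
E
python3 sep.py
python3 -m pendant '[[-0.1,0,0,0,-0.3,-6,255],[0,0,0,0,0,-6,255],[0,0,0,0,0,-6,255],[0,0,0,0,0,-6,255],[0,0,0,0,0,-6,255]]' >/dev/null
python3 plan.py; python3 sep.py
```

```text
[[ 75.   73.  104.3 104.4  62.   15.   62.   15. ]
 [ 72.   74.  104.4 104.5  62.   15.   62.   15. ]
 [ 72.   73.  104.5 104.3  62.   15.   62.   15. ]
 [ 78.   69.  104.4 104.1  62.   15.   62.   15. ]]
t6.63 tcp [0.5942 0.2164 0.0718] yaw 35.31 tilt [ 0.0023 -0.0006] F [-2.1 -0.1  1.9] tq [ 0.06  0.54 -0.14] op 0.145 q [-0.39  0.76  0.01  1.64 -0.01  0.74  0.24]
[[ 74.   73.  110.2 109.9  62.   15.   62.   15. ]
 [ 73.   76.  110.3 110.3  62.   15.   62.   15. ]
 [ 72.   72.  110.2 110.2  62.   15.   62.   15. ]
 [ 68.   74.  110.2 109.9  62.   15.   62.   15. ]]
```

```bash
python3 -m pendant '[[0.1,0.2,0,0,0,-7,255],[0,0,0,0,0,-7,255],[0,0,0,0,0,-7,255],[0,0,0,0,0,0,255]]' >/dev/null
python3 plan.py; python3 sep.py
```

```text
t7.17 tcp [0.5932 0.2154 0.0718] yaw 56.07 tilt [-0.0028 -0.0069] F [-1.5 -0.3  1.9] tq [0.16 0.45 0.01] op 0.146 q [-0.33  0.77 -0.09  1.63  0.1   0.75  0.51]
[[ 79.   72.  114.9 116.   62.   17.   62.   15. ]
 [ 77.   78.  114.9 115.1  62.   17.   62.   15. ]
 [ 76.   76.  114.9 115.5  62.   18.   62.   15. ]
 [ 75.   74.  114.8 115.3  62.   17.   62.   15. ]]
```

```bash
python3 -m pendant '[[0,0,0,0,0,6.5,255],[0,0,0,0,0,6.5,255],[0,0,0,0,0,6.5,255],[0,0,0,0,0,6.5,255],[0,0,0,0,0,6.5,255],[0,0,0,0,0,6.5,255],[0,0,0,0,0,6.5,255],[0,0,0,0,0,6.5,255]]' >/dev/null
python3 plan.py; python3 sep.py
```

```text
t8.03 tcp [0.5965 0.2172 0.0718] yaw 0.71 tilt [ 0.0063 -0.0071] F [-0.3 -0.5  0.6] tq [0.11 0.34 0.13] op 0.148 q [-0.5   0.77  0.18  1.64 -0.18  0.74 -0.22]
[[ 76.   70.  110.3 109.7  62.   15.   62.   15. ]
 [ 73.   74.  110.  110.1  62.   15.   62.   15. ]
 [ 72.   74.  110.1 109.9  62.   15.   62.   15. ]
 [ 71.   72.  110.2 110.1  61.   15.   62.   15. ]]
```

```bash
python3 -m pendant '[[0,0,0,0,0,5.5,255],[0,0,0,0,0,5.5,255],[0,0,0,0,0,4.5,255],[0,0,0,0,0,0,255]]' >/dev/null
python3 plan.py; python3 sep.py
```

```text
t8.57 tcp [0.5976 0.2171 0.0718] yaw -14.48 tilt [ 0.0082 -0.0061] F [-1.8  0.1  1.7] tq [ 0.12  0.41 -0.  ] op 0.144 q [-0.54  0.78  0.26  1.64 -0.25  0.75 -0.42]
[[ 72.   75.  107.4 107.3  62.   15.   62.   15. ]
 [ 72.   74.  107.3 106.8  62.   15.   62.   15. ]
 [ 76.   75.  107.4 107.   62.   15.   62.   15. ]
 [ 74.   78.  107.4 107.4  62.   15.   62.   15. ]]
```

```bash
python3 -m pendant '[[0,0,0,0,0,0,0],[0,0,0,0,0,0,0],[0,0,0,0,0,0,0],[0,0,0,0,0,0,0],[0,0,-3,0,0,0,0],[0,0,-4,0,0,0,0],[0,0,-2,0,0,0,0],[0,0,0,0,0,0,0]]' >/dev/null
python3 plan.py 0.55 0.09 0.17 -14.5; python3 sep.py
```

```text
t9.43 tcp [0.5977 0.2172 0.1625] yaw -14.08 tilt [ 0.0078 -0.0071] F [-0.1  0.2  0.4] tq [ 0.05 -0.04  0.03] op 0.995 q [-0.56  0.67  0.29  1.56 -0.21  0.93 -0.44]
n 4 q7 -0.44 t 9.4
[-3.38, -0.38, -0.17, 0.13, 0.07, 0.1]
[-3.38, -0.37, -0.18, 0.13, 0.07, 0.1]
[-3.38, -0.37, -0.18, 0.13, 0.07, 0.1]
[-3.38, -0.36, -0.18, 0.13, 0.07, 0.1]
[[ 74.   70.  107.3 107.4  62.   15.   62.   15. ]
 [ 76.   73.  107.3 107.1  62.   15.   62.   15. ]
 [ 76.   71.  106.2 107.   62.   17.   62.   15. ]
 [ 77.   71.  107.4 107.1  61.   15.   62.   15. ]]
```

```bash
python3 -m pendant '[[-3.4,-0.4,-0.2,0,0,0,0],[-3.4,-0.4,-0.2,0,0,0,0],[-3.4,-0.4,-0.2,0,0,0,0],[-3.4,-0.4,0,0,0,0,0],[0,0,0,0,0,0,0],[0,0,0,0,0,0,0]]' >/dev/null
python3 - <<'E'
from plan import *
from sep import sep
st();im=sep('wrist',3)
E=ext('wrist');c=w2pix(E,[.557,.134,.019]).astype(int);print(c)
k=im[max(0,c[1]-40):c[1]+40,max(0,c[0]-50):c[0]+50];save('w3',k,7)
np.savez('w3',im=im,K=E[0],R=E[1],t=E[2])
E
```

```text
t10.13 tcp [0.5367 0.0857 0.1524] yaw -13.74 tilt [-0.0232 -0.0139] F [-0.5  1.9  0.5] tq [-0.   -0.01  0.05] op 1.002 q [-0.39  0.57  0.29  1.82 -0.2   0.81 -0.25]
[[829.  637.  105.7 105.   62.   18.   62.   18. ]
 [841.  626.  105.8 105.1  62.   18.   63.   18. ]
 [831.  628.  105.5 104.9  63.   18.   62.   18. ]]
[265 131]
```

View pics/w3.png

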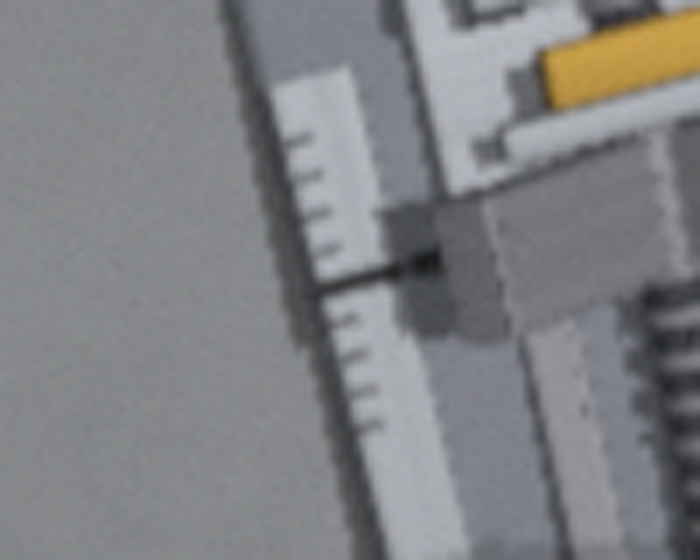

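The close crop shows the pointer tip (438,258) in line with the index line (320,290)–(405,267). The block separation of 105.7 mm agrees, and the last move was inward, so the rest is set. Next is the bar.

Run:
```python
from plan import *
E=ext('wrist');im,d=camera('wrist');v,u=np.nonzero(d>0)
r=np.linalg.inv(E[0])@np.vstack([u,v,np.ones_like(u)]);P=((E[1].T)@(r*d[v,u]-E[2][:,None])).T
Q=P[(P[:,2]>.040)&(P[:,2]<.056)&(P[:,0]>.56)&(P[:,0]<.640)&(P[:,1]<.15)&(P[:,1]>.0)]
for q in(Q[Q[:,1]>.09],Q[Q[:,1]<.06]): print(cv2.minAreaRect(q[:,:2].astype(np.float32)*1000))
plan(.470,-.23,.2,-9)
```

```text
((599.2212524414062, 133.9923095703125), (62.58681869506836, 18.146230697631836), 1.493598461151123)
((601.7674560546875, 28.397823333740234), (62.39015579223633, 18.545671463012695), 1.5271830558776855)
n 9 q7 -0.25 t 10.3
[-3.62, 0.08, -0.46, -0.11, 0.11, -0.5]
[-3.62, 0.05, -0.47, -0.11, 0.11, -0.5]
[-3.62, 0.02, -0.47, -0.11, 0.11, -0.5]
[-3.62, -0.01, -0.48, -0.11, 0.11, -0.5]
[-3.62, -0.04, -0.49, -0.11, 0.11, -0.5]
[-3.62, -0.07, -0.49, -0.11, 0.11, -0.5]
[-3.62, -0.1, -0.5, -0.11, 0.11, -0.5]
[-3.61, -0.13, -0.51, -0.11, 0.11, -0.5]
[-3.61, -0.17, -0.51, -0.11, 0.11, -0.5]
```

```bash
python3 -m pendant '[[-3.6,0,-0.8,0,0,-0.5,0],[-3.6,0,-0.8,0,0,-0.5,0],[-3.6,0,-0.8,0,0,-0.5,0],[-3.6,0,-0.8,0,0,-0.5,0],[-3.6,0,-0.7,0,0,-0.5,0],[-3.6,-0.1,-0.5,0,0,-0.5,0],[-3.6,-0.1,-0.3,0,0,-0.5,0],[-3.6,-0.1,0,0,0,-0.5,0]]' >/dev/null
python3 plan.py .470 -.225 .2 -9
```

```text
t11.00 tcp [ 0.491  -0.1795  0.2017] yaw -6.52 tilt [-0.0174 -0.0035] F [ 0.3  0.7 -0.3] tq [ 0.03 -0.11  0.03] op 0.998 q [ 0.12  0.47  0.28  1.82 -0.15  0.88  0.35]
n 2 q7 0.35 t 11.0
[-2.38, -0.78, 0.11, -0.48, 0.17, 1.24]
[-2.39, -0.73, 0.1, -0.48, 0.17, 1.24]
```

```bash
python3 -m pendant '[[-2.4,-0.8,0,-0.3,0.5,1.2,0],[-2,-0.7,0,-0.3,0.5,1.2,0],[0,0,0,0,0,0,0],[0,0,0,0,0,0,0]]' >/dev/null
python3 - <<'E'
from plan import *
st();E=ext('wrist');im,d=camera('wrist');save('w4',im,1.2)
v,u=np.nonzero(d>0)
r=np.linalg.inv(E[0])@np.vstack([u,v,np.ones_like(u)]);P=((E[1].T)@(r*d[v,u]-E[2][:,None])).T
for m in masks_of('wrist','bar')[:2]:
    k=m['pixels'][v,u];Q=P[k];print(round(m['conf'],2),len(Q),Q.mean(0),np.percentile(Q[:,2],[2,50,98]))
    Q=Q[Q[:,2]>.036];print(cv2.minAreaRect(Q[:,:2].astype(np.float32)*1000))
    w=Q[(Q[:,2]<.0515)&(Q[:,2]>.042)];print(len(w),w.mean(0))
E
```

```text
t11.33 tcp [ 0.4715 -0.231   0.2025] yaw -9.41 tilt [-0.0006  0.0059] F [1.1 1.3 0.9] tq [ 0.03 -0.06  0.03] op 0.998 q [ 0.22  0.47  0.28  1.83 -0.17  0.88  0.43]
0.57 3169 [ 0.46851381 -0.20494301  0.0515207 ] [0.04149565 0.05367654 0.05549982]
((467.4787292480469, -210.03445434570312), (143.4652099609375, 29.937274932861328), 81.15890502929688)
979 [ 0.46947374 -0.19919685  0.0473453 ]
```

View pics/w4.png

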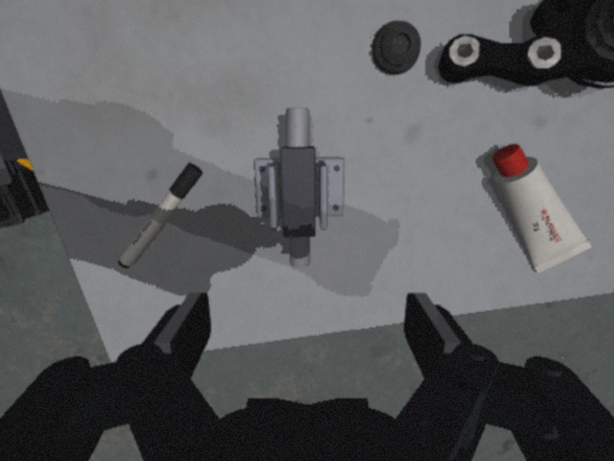

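The view shows the steel bar in the rack (298,190), the marker to the left (160,215) and the boot at (397,47). The +y end at (298,120) is free on all sides, so I grip there.

```bash
python3 -m pendant '[[2,0,1,0,0,0,0],[2,0,2,0,0,0,0],[2,-0.2,2.5,0,0,0,0],[1.6,-0.2,2.5,0,0,0,0],[0.2,-0.2,2.2,0,0,0,0],[0,0,0,0,0,0,0]]' >/dev/null
python3 plan.py .4763 -.1537 .028 -8.84
```

```text
t11.93 tcp [ 0.4873 -0.1375  0.0988] yaw -8.08 tilt [0.009 0.008] F [-0.5  0.3  0.3] tq [-0.02  0.06  0.01] op 1.000 q [ 0.09  0.59  0.22  1.99 -0.24  0.58  0.33]
n 2 q7 0.33 t 11.9
[-0.91, -0.46, 3.53, 0.22, -0.27, 0.38]
[-0.9, -0.44, 3.53, 0.22, -0.27, 0.38]
```

```bash
python3 -m pendant '[[-1.6,-1,0.5,0.2,-0.3,0.6,0],[0,0,1,0.2,-0.3,0.2,0],[0,0,0,0,0,0,0]]' >/dev/null
python3 plan.py .4763 -.1537 .028 -8.84
```

```text
t12.18 tcp [ 0.4784 -0.1459  0.0834] yaw -8.21 tilt [0.0013 0.0016] F [-0.3  1.4 -0.5] tq [0.02 0.01 0.04] op 0.998 q [ 0.11  0.61  0.21  2.01 -0.24  0.54  0.35]
n 2 q7 0.35 t 12.2
[-0.41, -0.05, 2.77, 0.03, -0.05, 0.32]
[-0.4, -0.05, 2.77, 0.03, -0.05, 0.32]
```

```bash
python3 -m pendant '[[-0.8,-0.1,0.5,0,0,0.4,0],[-0.2,0,2,0,0,0.3,0],[0,0,2,0,0,0,0],[0,0,1,0,0,0,0],[0,0,0,0,0,0,0]]' >/dev/null
python3 plan.py .4763 -.1537 .028 -8.84
```

```text
t12.60 tcp [ 0.4827 -0.1575  0.0305] yaw -8.79 tilt [ 0.0142 -0.0019] F [-0.6  1.   0.3] tq [-0.03 -0.05 -0.04] op 1.002 q [ 0.17  0.7   0.16  2.03 -0.27  0.41  0.39]
n 1 q7 0.39 t 12.6
[0.28, -0.7, 0.24, 0.82, -0.02, 0.05]
```

```bash
python3 -m pendant '[[0.3,-0.7,0.1,0.8,0,0,0],[0,0,0,0,0,0,0]]' >/dev/null
python3 plan.py .4763 -.1537 .028 -8.84
python3 -m pendant '[[0,0,0,0,0,0,255],[0,0,0,0,0,0,255],[0,0,0,0,0,0,255],[0,0,0,0,0,0,255],[0,0,0,0,0,0,255],[0,0,0,0,0,0,255],[0,0,0,0,0,0,255]]' 110 >/dev/null
python3 plan.py
```

```text
t12.77 tcp [ 0.4765 -0.1538  0.0301] yaw -8.84 tilt [0.0002 0.0003] F [-0.3 -0.1 -0.5] tq [0.02 0.07 0.04] op 0.996 q [ 0.16  0.7   0.17  2.04 -0.27  0.42  0.38]
n 1 q7 0.38 t 12.8
[0.01, -0.02, 0.21, 0.01, -0.02, -0.0]
t13.35 tcp [ 0.4782 -0.154   0.0339] yaw -8.80 tilt [ 0.0057 -0.0011] F [ 0.7 -0.6 -0.1] tq [-0.04  0.04 -0.01] op 0.188 q [ 0.16  0.7   0.17  2.04 -0.27  0.42  0.38]
```

```bash
python3 -m pendant '[[0,0,-1,0,0,0,255],[0,0,-1.5,0,0,0,255],[0,0,-2,0,0,0,255],[0,0,-2.5,0,0,0,255],[0,0,-2.5,0,0,0,255],[0,0,-2,0,0,0,255],[0,0,0,0,0,0,255]]' >/dev/null
python3 plan.py .484 .118 .16 1.5
python3 - <<'E'
from h import *
im,d=camera('scene');E=ext('scene');c=w2pix(E,[.47,-.2,.1]).astype(int)
save('s3',im[c[1]-60:c[1]+60,c[0]-80:c[0]+80],4)
E
```

```text
t13.93 tcp [ 0.4746 -0.1525  0.1532] yaw -8.85 tilt [-0.0032  0.0026] F [ 1.2 -0.2 -1.7] tq [ 0.04 -0.13 -0.01] op 0.183 q [ 0.08  0.5   0.27  1.95 -0.2   0.72  0.31]
n 7 q7 0.31 t 13.9
[3.84, -0.46, -0.09, -0.03, -0.02, -1.48]
[3.85, -0.36, -0.09, -0.03, -0.02, -1.48]
[3.86, -0.26, -0.09, -0.03, -0.02, -1.48]
[3.86, -0.16, -0.09, -0.03, -0.02, -1.48]
[3.87, -0.06, -0.09, -0.03, -0.02, -1.48]
[3.87, 0.04, -0.09, -0.03, -0.02, -1.48]
[3.86, 0.14, -0.1, -0.03, -0.02, -1.48]
```

View pics/s3.png

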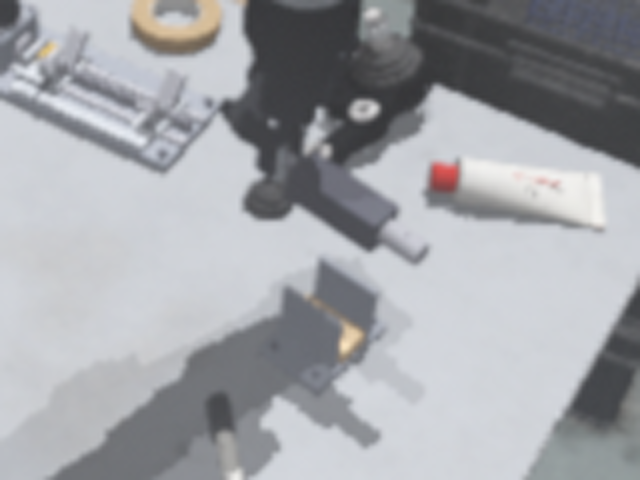

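The bar is held level by its +y end, with its square middle at (350,205) above the empty rack. I carry it to the open bench.

```bash
python3 -m pendant '[[2,-0.3,0,0,0,-0.7,255],[3.5,-0.4,0,0,0,-1.4,255],[3.8,-0.3,0,0,0,-1.5,255],[3.8,-0.2,0,0,0,-1.5,255],[3.8,0,0,0,0,-1.5,255],[3.8,0,0,0,0,-1.5,255],[3,0.1,0,0,0,-1.4,255],[1.6,0.1,0,0,0,-0.7,255]]' >/dev/null
python3 plan.py .484 .114 .10 1.5
python3 -m pendant '[[0,0,0,0,0,0,255],[0,0,0,0,0,0,255]]' >/dev/null
python3 - <<'E'
from plan import *
st()
for n in('wrist','top','scene'):
    E=ext(n);im,d=camera(n)
    for m in masks_of(n,'bar')[:3]:
        v,u=np.nonzero(m['pixels']&(d>0));r=np.linalg.inv(E[0])@np.vstack([u,v,np.ones_like(u)]);P=((E[1].T)@(r*d[v,u]-E[2][:,None])).T
        k=P[:,2]>.07
        print(n,round(m['conf'],2),len(P),P.mean(0).round(3))
        if k.sum()>10:
            P=P[k];A=np.c_[P[:,1],np.ones(len(P))];print('z slope vs y (loose)',np.linalg.lstsq(A,P[:,2],rcond=None)[0],P[:,1].min(),P[:,1].max())
E
```

```text
t14.65 tcp [0.4784 0.1043 0.1418] yaw 0.83 tilt [-0.0214 -0.0029] F [ 0.9  0.9 -3.6] tq [ 0.15 -0.1   0.05] op 0.188 q [-0.41  0.51  0.23  1.97 -0.17  0.7  -0.06]
n 2 q7 -0.06 t 14.7
[0.49, 0.33, 2.08, -0.61, 0.07, -0.34]
[0.48, 0.31, 2.09, -0.61, 0.07, -0.34]
t14.82 tcp [0.4759 0.1107 0.1387] yaw 1.49 tilt [-0.0273 -0.0013] F [-0.4 -0.9 -2.7] tq [ 0.11 -0.06 -0.02] op 0.185 q [-0.42  0.51  0.22  1.97 -0.18  0.7  -0.06]
wrist 0.97 3833 [0.477 0.098 0.155]
z slope vs y (loose) [-0.19429137  0.17387351] 0.0671961704444714 0.12637758485859873
wrist 0.86 5467 [0.314 0.19  0.025]
top 0.68 277 [0.475 0.023 0.157]
z slope vs y (loose) [0.13701047 0.15370771] -0.01670805469490532 0.056048194282276004
top 0.64 374 [0.456 0.38  0.054]
scene 0.92 328 [0.468 0.037 0.152]
z slope vs y (loose) [0.05589405 0.15043492] -0.022400291641780326 0.09796538030188762
scene 0.76 332 [0.295 0.18  0.023]
scene 0.51 607 [ 0.455 -0.215  0.03 ]
```

```bash
python3 -m pendant '[[0.1,0.3,2,-0.8,0,0,255],[0.1,0.3,2.5,-0.8,0,0,255],[0,0.1,2.5,0,0,0,255],[0,0,2,0,0,0,255],[0,0,1.5,0,0,0,255],[0,0,0.5,0,0,0,255],[0,0,0,0,0,0,255]]' >/dev/null
python3 plan.py .484 .114 .01 1.5
```

```text
t15.70 tcp [0.4904 0.1021 0.0293] yaw 0.29 tilt [ 0.0168 -0.0018] F [-0.2 -0.4 -2. ] tq [ 0.13 -0.01 -0.05] op 0.186 q [-0.35  0.7   0.15  2.05 -0.24  0.39 -0.01]
n 1 q7 -0.01 t 15.7
[1.19, -0.67, 1.91, 0.96, 0.12, -1.21]
```

```bash
python3 -m pendant '[[0,0,0.6,0.9,0,-0.6,255],[0,0,0.5,0,0,-0.6,255],[0,0,0.3,0,0,0,255]]' >/dev/null; python3 plan.py
python3 -m pendant '[[0,0,0.3,0,0,0,255],[0,0,0.2,0,0,0,255]]' >/dev/null; python3 plan.py
```

```text
t15.95 tcp [0.4929 0.1009 0.0167] yaw 1.46 tilt [ 0.0046 -0.0018] F [-0.2  0.7 -1.7] tq [0.18 0.05 0.01] op 0.183 q [-0.34  0.73  0.14  2.04 -0.24  0.38  0.01]
t16.12 tcp [0.494  0.1009 0.0121] yaw 1.46 tilt [ 0.0071 -0.0013] F [ 0.5  0.2 -2.4] tq [ 0.14  0.08 -0.06] op 0.186 q [-0.33  0.74  0.13  2.04 -0.24  0.37  0.01]
```

```bash
python3 -m pendant '[[0,0,0.2,0,0,0,255],[0,0,0.2,0,0,0,255]]' >/dev/null; python3 plan.py
python3 -m pendant '[[0,0,0.2,0,0,0,255],[0,0,0.1,0,0,0,255]]' >/dev/null; python3 plan.py
```

```text
t16.28 tcp [0.4944 0.1013 0.0086] yaw 1.48 tilt [ 0.0081 -0.0006] F [-3.8  1.5 16.3] tq [-0.06  0.7  -0.05] op 0.185 q [-0.33  0.74  0.13  2.04 -0.24  0.36  0.02]
t16.45 tcp [0.4944 0.1013 0.0087] yaw 1.48 tilt [0.0085 0.0004] F [-2.5 -1.2  6.8] tq [-0.39  0.5  -0.02] op 0.186 q [-0.33  0.74  0.13  2.05 -0.24  0.36  0.02]
```

Contact with the bench. I release, rise, and move over towards the bar's middle for a look.

```bash
python3 -m pendant '[[0,0,0,0,0,0,0],[0,0,0,0,0,0,0],[0,0,0,0,0,0,0],[0,0,0,0,0,0,0],[0,0,-1.5,0,0,0,0],[-1,0,-3,0,0,0,0],[-3,-0.3,-3.5,0,0,0,0],[-3.5,-0.3,-3.5,0,0,0,0]]' 110 >/dev/null
python3 -m pendant '[[-2,0,-2,0,0,0,0],[0,0,0,0,0,0,0],[0,0,0,0,0,0,0]]' >/dev/null
cat > bar.py <<'E'
from plan import *
st();E=ext('wrist');im,d=camera('wrist');save('w5',im,1.2)
for m in masks_of('wrist','bar')[:3]:
    v,u=np.nonzero(m['pixels']&(d>0));r=np.linalg.inv(E[0])@np.vstack([u,v,np.ones_like(u)]);P=((E[1].T)@(r*d[v,u]-E[2][:,None])).T
    print(round(m['conf'],2),len(P),P.mean(0).round(3),im[v,u].mean(0).round());Q=P[P[:,2]>.012];print(cv2.minAreaRect(Q[:,:2].astype(np.float32)*1000))
    Q=P[P[:,2]>.0265];print('sq',cv2.minAreaRect(Q[:,:2].astype(np.float32)*1000))
E
python3 bar.py
```

```text
t17.37 tcp [0.4918 0.009  0.144 ] yaw 1.86 tilt [0.0109 0.0002] F [ 0.   1.4 -0.1] tq [ 0.03  0.01 -0.  ] op 1.003 q [-0.2   0.49  0.2   1.99 -0.15  0.66  0.13]
0.61 4158 [0.495 0.049 0.026] [79. 79. 85.]
((495.163330078125, 44.14716720581055), (142.78453063964844, 29.933338165283203), 89.88217163085938)
sq ((495.1626892089844, 43.84610366821289), (80.13865661621094, 29.933338165283203), 89.88217163085938)
0.44 118 [0.281 0.162 0.006] [26. 53. 53.]
((278.9639587402344, 161.30015563964844), (3.9328789710998535, 0.7656140923500061), 12.739131927490234)
sq ((0.0, 0.0), (0.0, 0.0), 0.0)
```

```bash
python3 -m pendant '[[2,-0.2,2,0.3,0,0.8,0],[1.8,0,2.5,0.3,0,0.8,0],[0,0,2.5,0,0,0,0],[0,0,2,0,0,0,0],[0,0,0,0,0,0,0]]' >/dev/null
python3 plan.py .4952 .044 .01 -0.1
```

```text
t17.88 tcp [0.4864 0.0576 0.0448] yaw 0.92 tilt [-0.0078  0.0036] F [-0.4  0.2  0.9] tq [-0.03  0.05 -0.  ] op 0.997 q [-0.25  0.67  0.14  2.06 -0.22  0.44  0.07]
n 1 q7 0.07 t 17.9
[-1.38, 0.89, 3.47, -0.45, -0.21, 1.02]
```

```bash
python3 -m pendant '[[-0.7,0.5,0.5,-0.4,-0.2,0.5,0],[-0.5,0.3,1,0,0,0.4,0],[0,0,1,0,0,0,0],[0,0,0.5,0,0,0,0],[0,0,0,0,0,0,0]]' >/dev/null
python3 plan.py .4952 .044 .01 -0.1
```

```text
t18.30 tcp [0.4944 0.0469 0.0107] yaw 0.16 tilt [-0.0036  0.0002] F [-0.2 -0.7  0.5] tq [0.02 0.03 0.04] op 1.004 q [-0.22  0.73  0.12  2.06 -0.23  0.37  0.09]
n 1 q7 0.09 t 18.3
[-0.29, 0.07, 0.07, -0.21, -0.01, 0.26]
```

```bash
python3 -m pendant '[[-0.3,0.1,0.1,-0.2,0,0.3,0],[0,0,0,0,0,0,255],[0,0,0,0,0,0,255],[0,0,0,0,0,0,255],[0,0,0,0,0,0,255],[0,0,0,0,0,0,255],[0,0,0,0,0,0,255]]' 80 >/dev/null; python3 plan.py
python3 -m pendant '[[0,0,-1,0,0,0,255],[0,0,-2,0,0,0,255],[0,0,-2.5,0,0,0,255],[0,0,-2,0,0,0,255],[0,0,-1,0,0,0,255],[0,0,0,0,0,0,255],[0,0,0,0,0,0,255]]' >/dev/null
python3 bar.py
python3 plan.py .6005 .0812 .12 1.5
```

```text
t18.88 tcp [0.4965 0.0428 0.0122] yaw -0.28 tilt [0.0037 0.0007] F [ 0.9  0.5 -2.2] tq [-0.02 -0.08  0.02] op 0.328 q [-0.21  0.73  0.12  2.06 -0.23  0.36  0.09]
t19.47 tcp [0.4937 0.0433 0.1021] yaw -0.22 tilt [-0.0011  0.0009] F [ 0.3  0.4 -2.9] tq [-0.06 -0.02  0.06] op 0.331 q [-0.26  0.57  0.19  2.01 -0.19  0.58  0.06]
0.71 1520 [0.329 0.182 0.015] [20. 68. 69.]
((327.58990478515625, 184.14044189453125), (45.024940490722656, 7.380154609680176), 22.485002517700195)
sq ((330.9075927734375, 185.57113647460938), (21.826969146728516, 7.220508575439453), 22.2193603515625)
0.7 11582 [0.495 0.06  0.116] [77. 77. 82.]
((495.3564758300781, 51.74409103393555), (130.36773681640625, 31.727373123168945), 89.8624038696289)
sq ((495.3564758300781, 51.74409103393555), (130.36773681640625, 31.727373123168945), 89.8624038696289)
t19.57 tcp [0.4934 0.0433 0.1012] yaw -0.22 tilt [-0.0025  0.0007] F [-0.2  0.  -3.7] tq [-0.03 -0.04  0.03] op 0.328 q [-0.26  0.57  0.19  2.01 -0.19  0.58  0.06]
n 3 q7 0.06 t 19.6
[1.28, 3.56, -0.63, -0.05, -0.01, -0.57]
[1.24, 3.58, -0.63, -0.05, -0.01, -0.57]
[1.21, 3.59, -0.63, -0.05, -0.01, -0.57]
```

```bash
python3 -m pendant '[[0.6,1.8,-0.8,0,0,-0.5,255],[1.2,3,-0.5,0,0,-0.6,255],[1.1,3,-0.3,0,0,-0.6,255],[0.5,1.8,0,0,0,0,255],[0.1,0.8,0,0,0,0,255],[0,0,0,0,0,0,255],[0,0,0,0,0,0,255]]' >/dev/null
python3 plan.py .6005 .0798 .08 1.5
```

```text
t20.15 tcp [0.5925 0.0799 0.1065] yaw 1.47 tilt [-0.0259 -0.0018] F [-0.6 -0.8 -2.4] tq [-0.05  0.03  0.02] op 0.326 q [-0.29  0.69  0.2   1.7  -0.18  0.79  0.02]
n 1 q7 0.02 t 20.1
[-0.03, 0.87, 2.63, -1.48, 0.07, -0.03]
```

```bash
python3 -m pendant '[[0,0.5,1,-0.8,0,0,255],[0,0.2,1,-0.7,0,0,255],[0,0,0.5,0,0,0,255],[0,0,0,0,0,0,255],[0,0,0,0,0,0,255]]' >/dev/null
python3 - <<'E'
from plan import *
E=ext('wrist');im,d=camera('wrist');save('w6',im,1.2)
E2=ext('top');i2,d2=camera('top');c=w2pix(E2,[.6,.08,.05]).astype(int)
save('t6',i2[c[1]-35:c[1]+35,c[0]-50:c[0]+50],7)
plan(.6005,.0798,.065,1.5);st()
for n,E,im,dd in(('wrist',E,im,d),):
  for m in masks_of(n,'bar')[:2]:
    v,u=np.nonzero(m['pixels']&(dd>0));r=np.linalg.inv(E[0])@np.vstack([u,v,np.ones_like(u)]);P=((E[1].T)@(r*dd[v,u]-E[2][:,None])).T
    P=P[(P[:,2]>.055)];print(len(P))
    if len(P)>20: print(P.mean(0),cv2.minAreaRect(P[:,:2].astype(np.float32)*1000),P[:,1].max())
E
```

```text
n 1 q7 0.03 t 20.7
[0.16, 0.8, 1.21, -0.63, 0.16, -0.14]
t20.67 tcp [0.5927 0.0781 0.0772] yaw 1.36 tilt [-0.011  -0.0031] F [-0.8  1.  -1.9] tq [-0.   -0.05 -0.02] op 0.331 q [-0.28  0.73  0.19  1.73 -0.19  0.71  0.03]
11463
[0.59260168 0.09556614 0.09163734] ((592.8535766601562, 86.95155334472656), (30.033485412597656, 129.2932891845703), 1.373799204826355) 0.15163160385530822
```

View pics/w6.png

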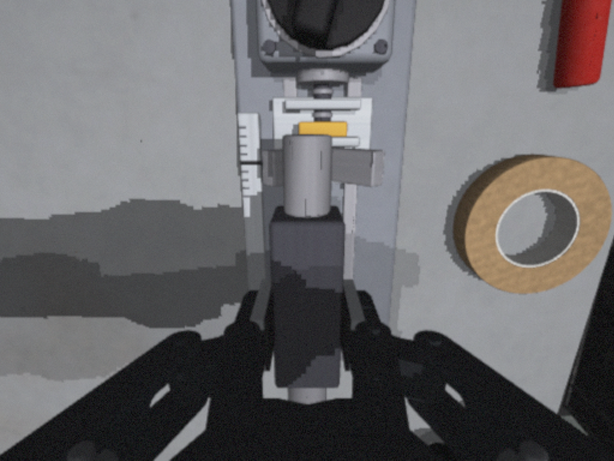

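The wrist view shows the bar's round end (307,175) above the carriage V (320,165), about 8 mm too far to -x. I correct this and lower the bar.

```bash
python3 -m pendant '[[0.2,0.7,0.2,-0.6,0,-0.1,255],[0,0.2,0,0,0,0,255],[0,0,0,0,0,0,255]]' >/dev/null
python3 plan.py .6005 .0798 .05 1.5
```

```text
t20.97 tcp [0.6041 0.0808 0.0768] yaw 1.48 tilt [ 0.005 -0.002] F [ 0.2 -0.8 -2.5] tq [ 0.01 -0.02 -0.02] op 0.333 q [-0.28  0.74  0.19  1.71 -0.19  0.71  0.03]
n 1 q7 0.03 t 21.0
[-0.08, -0.37, 2.68, 0.28, 0.12, -0.02]
```

```bash
python3 -m pendant '[[-0.1,-0.5,0.4,0.3,0,0,255],[0,-0.1,0.8,0,0,0,255],[0,0,0.8,0,0,0,255],[0,0,0,0,0,0,255]]' >/dev/null
python3 plan.py .6005 .0798 .038 1.5
```

```text
t21.30 tcp [0.5982 0.0797 0.0557] yaw 1.50 tilt [ 0.0009 -0.0018] F [-0.5  0.3 -2. ] tq [-0.01  0.03  0.06] op 0.326 q [-0.28  0.76  0.18  1.74 -0.2   0.66  0.03]
n 1 q7 0.03 t 21.3
[0.01, 0.23, 1.77, 0.05, 0.11, 0.0]
```

```bash
python3 -m pendant '[[0,0.1,0.7,0,0,0,255],[0,0,0.5,0,0,0,255],[0,0,0,0,0,0,255]]' >/dev/null
python3 plan.py .6005 .0798 .038 1.5
python3 -m pendant '[[0,0,0.3,0,0,0,255],[0,0,0.2,0,0,0,255]]' >/dev/null
python3 plan.py .6005 .0798 .038 1.5
```

```text
t21.55 tcp [0.5986 0.0796 0.0413] yaw 1.49 tilt [-0.0011 -0.0021] F [-0.1 -0.4 -2.7] tq [0.04 0.04 0.01] op 0.333 q [-0.27  0.78  0.17  1.74 -0.2   0.64  0.04]
n 1 q7 0.04 t 21.6
[0.02, 0.2, 0.33, -0.07, 0.12, -0.01]
t21.72 tcp [0.5995 0.0793 0.0378] yaw 1.54 tilt [ 0.0002 -0.0018] F [-6.3 -1.2 15.8] tq [0.51 1.06 0.44] op 0.335 q [-0.27  0.79  0.17  1.74 -0.2   0.63  0.04]
n 1 q7 0.04 t 21.7
[0.04, 0.1, -0.02, 0.01, 0.1, 0.04]
```

It is seated, with contact at the expected height. I release and retreat.

```bash
python3 -m pendant '[[0,0.1,0,0,0,0,200],[0,0,0,0,0,0,120],[0,0,0,0,0,0,0],[0,0,0,0,0,0,0],[0,0,0,0,0,0,0]]' 30 >/dev/null; python3 plan.py
python3 -m pendant '[[0,0,-1,0,0,0,0],[0,0,-2.5,0,0,0,0],[0,0,-3.5,0,0,0,0],[-1,0,-3.5,0,0,0,0],[-3,0,-2,0,0,0,0],[-3,0,0,0,0,0,0],[0,0,0,0,0,0,0],[0,0,0,0,0,0,0]]' >/dev/null
python3 - <<'E'
from plan import *
st();E=ext('wrist');im,d=camera('wrist');save('w7',im,1.5)
v,u=np.nonzero(d>0);r=np.linalg.inv(E[0])@np.vstack([u,v,np.ones_like(u)]);P=((E[1].T)@(r*d[v,u]-E[2][:,None])).T
for m in masks_of('wrist','bar')[:2]:
    Q=P[m['pixels'][v,u]];print(round(m['conf'],2),len(Q),Q.mean(0).round(4));Q=Q[Q[:,2]>.035];
    if len(Q)>50:
        print(cv2.minAreaRect(Q[:,:2].astype(np.float32)*1000))
        S=Q[Q[:,2]>.0525];print('sq',cv2.minAreaRect(S[:,:2].astype(np.float32)*1000));A=np.c_[S[:,:2],np.ones(len(S))];print(np.linalg.lstsq(A,S[:,2],rcond=None)[0],S[:,2].mean())
c=np.array([.6,.08])
Q=P[(P[:,2]>.040)&(P[:,2]<.056)&(abs(P[:,0]-.6)>.018)&(abs(P[:,0]-.6)<.034)&(P[:,1]<.16)&(P[:,1]>.0)]
for q in(Q[Q[:,1]>.09],Q[Q[:,1]<.06]): print(len(q),cv2.minAreaRect(q[:,:2].astype(np.float32)*1000))
E
```

```text
t22.13 tcp [0.602  0.0796 0.0408] yaw 1.59 tilt [ 0.0039 -0.0004] F [ 0.4 -0.   0.5] tq [-0.01  0.02 -0.04] op 0.879 q [-0.27  0.78  0.17  1.74 -0.2   0.63  0.04]
t22.80 tcp [0.6051 0.0095 0.1758] yaw 1.84 tilt [ 0.0081 -0.001 ] F [ 0.8  1.3 -0.4] tq [0.08 0.   0.04] op 0.994 q [-0.18  0.6   0.21  1.64 -0.15  0.9   0.12]
0.65 4477 [0.5998 0.0861 0.053 ]
((599.822021484375, 80.39176940917969), (29.927227020263672, 143.9107208251953), 1.3485912084579468)
sq ((599.4824829101562, 96.2177734375), (29.86117172241211, 110.47650909423828), 1.3485912084579468)
[0.03739321 0.01960442 0.03136332] 0.055416017872456355
701 ((599.0734252929688, 133.77249145507812), (62.12331771850586, 18.442615509033203), 1.44595205783844)
491 ((601.8462524414062, 27.81788444519043), (62.4279899597168, 18.298612594604492), 1.557789921760559)
```

View pics/w7.png

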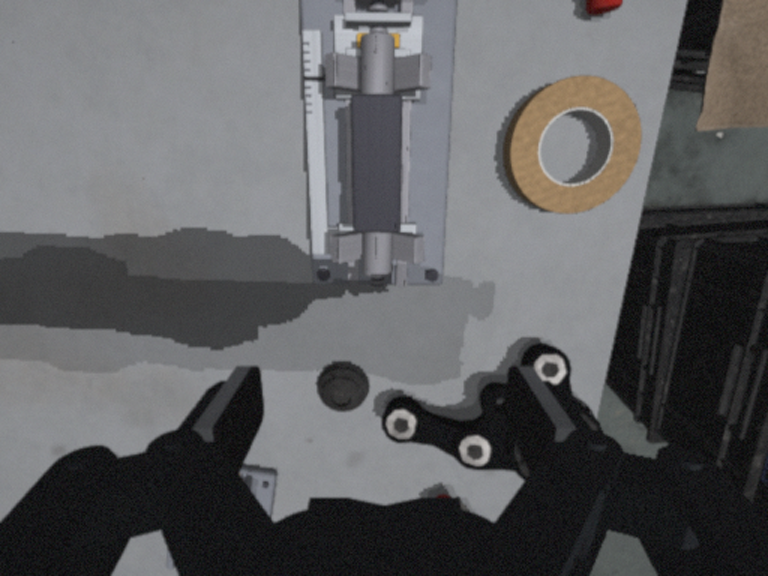

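```bash
python3 -m pendant '[[0,0,0,0,0,0,0],[0,0,0,0,0,0,0],[0,0,0,0,0,0,0]]' | head -1; python3 -c "
from cell import *
print(hand_in())"
```

```text
t: 23.15
the job is handed in; nothing more can be done
None
```

The job is done and handed in at about 23 s; the hand-in gives no verdict.

**Rest setting:** I wound the carriage about 8–9 mm past the line (blocks 114.9 mm apart by the top camera), then back inwards onto the line and let go. The close crop showed the pointer in line with the index. The wrist camera measured the blocks 105.7 mm apart after setting and about 106 mm at the end, against 106 mm wanted. The top camera read 107.3 mm with coarser pixels; I trusted the wrist view.

**Bar:** I lifted the steel bar from the rack by one round end, laid it on the open bench and let go. I then took it again by the square middle and laid it in the rest.
- **Position:** it lies level at the expected height, with its centre within about 0.5 mm of the middle between the Vs. One round end is in each V and the square middle is between them.
- **Tilt:** a rough plane fit over its top showed a small slope. I put that down to round-end points in the fit and did not check it further.

The gripper was open and clear of everything at the end. I touched nothing else on the bench that I know of, but I did not re-measure the other things.

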